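# Open the wide spring-lid paint box

### The job

Two spring-lid paint boxes stand on the decorating bench: open the wider one. Press down the release tab at its front with the fingertips so that the lid springs ajar, then gently push the lid (without gripping it) up and all the way back until it rests fully open by itself, and move clear. Leave the narrower box shut and do not move, lift or carry the other things on the bench.

Things in the scene. Friction and masses are not known exactly. Their poses are not given: they have to be found in the camera images.
- wide_box: fixed open-topped dark steel paint box, 150 mm wide (its y) x 90 mm deep (its x) x 60 mm high without the lid, closed by a 6 mm aluminium lid; standing 66 mm high when shut; origin at the centre of its underside, its -x side (front, with the release tab) faces roughly towards the robot, lid hinge along the top of its +x side (45 mm behind the origin, 60 mm up)
- wide_box_tab_pad (a point): place to press on the wide box: middle of the top of its tab's pad, 42 mm above the surface and 79 mm in front of the box's origin (-x) at rest; moves with the tab
- wide_box_tab (a joint): rocking release tab of the wide box, a black plastic pad 32 mm wide (box y) x 26 mm deep (box x) standing out in front of the middle of the box; 0 = at rest, grows to 0.35 rad when the pad is pressed down (up to about 10 mm, 2 to 5 N); the catch lets go at about 0.2 rad; springs back by itself. Its hook, 22 mm wide, rises behind the pad over the middle of the lid's front edge, top 68 mm above the surface, and swings up to 11 mm towards the pad while pressed
- wide_box_lid (a joint): lid of the wide box: 0 = shut and latched; grows as it swings up and away from the tab. Once released, a sprung pin under its +y side lifts it to about 0.7 rad (front edge about 120 mm above the surface) and holds it ajar. Above 1.6 rad it tips on softly by its own weight; fully back on its stop at 1.95 rad it leans up to 36 mm behind the hinge. Damped, about 1 N to push
- narrow_box: fixed open-topped dark steel paint box, 90 mm wide (its y) x 90 mm deep (its x) x 60 mm high without the lid, closed by a 6 mm aluminium lid; standing 66 mm high when shut; origin at the centre of its underside, its -x side (front, with the release tab) faces roughly towards the robot, lid hinge along the top of its +x side (45 mm behind the origin, 60 mm up)
- narrow_box_tab_pad (a point): place to press on the narrow box: middle of the top of its tab's pad, 42 mm above the surface and 79 mm in front of the box's origin (-x) at rest; moves with the tab
- narrow_box_tab (a joint): rocking release tab of the narrow box, a black plastic pad 32 mm wide (box y) x 26 mm deep (box x) standing out in front of the middle of the box; 0 = at rest, grows to 0.35 rad when the pad is pressed down (up to about 10 mm, 2 to 5 N); the catch lets go at about 0.2 rad; springs back by itself. Its hook, 22 mm wide, rises behind the pad over the middle of the lid's front edge, top 68 mm above the surface, and swings up to 11 mm towards the pad while pressed
- narrow_box_lid (a joint): lid of the narrow box: 0 = shut and latched; grows as it swings up and away from the tab. Once released, a sprung pin under its +y side lifts it to about 0.7 rad (front edge about 120 mm above the surface) and holds it ajar. Above 1.6 rad it tips on softly by its own weight; fully back on its stop at 1.95 rad it leans up to 36 mm behind the hinge. Damped, about 1 N to push
- wide_box_lid_edge (a point): middle of the front edge of the wide box's lid, at half its thickness, 90 mm from the hinge; moves with the lid
- glaze_jar_mid (a point): low glaze jar, 42 mm across, 36 mm high, standing in front of the wide box at its left corner; bystander, loose, to be left alone; point on its axis 18 mm above its underside
- sanding_block_mid (a point): cork sanding block 45 x 28 x 24 mm in front of the narrow box, beside its tab; bystander, loose, to be left alone; point on its axis 12 mm above its underside
- clay_bottle_mid (a point): tall terracotta bottle, 82 mm across, 240 mm high, on a banding wheel (190 mm turntable, top 80 mm up) at the right; bystander, loose, to be left alone; point on its axis 120 mm above its underside
- brush_mug_mid (a point): white mug, 76 mm across, 90 mm high, with three brushes standing in it up to 190 mm, at the left; bystander, loose, to be left alone; point on its axis 45 mm above its underside
- bisque_vase_mid (a point): white vase, 90 mm across, 150 mm high, at the back; bystander, loose, to be left alone; point on its axis 75 mm above its underside
- loose_brush_mid (a point): red brush 200 mm long lying on the bench at the left; bystander, loose, to be left alone; point on its axis 6 mm above its underside
Mind the look-alikes: they are no part of the job. Leave any green or red look-alike of the wide_box alone.

How it is judged:
On the way, in this order (a step that is already met when the one before it is completed fails the run):
1. the wide box's release tab is pressed down (value of joint wide_box_tab above 0.15 rad).
2. its lid has sprung ajar (value of joint wide_box_lid above 0.4 rad), for 0.1 s.
At the end, for the whole second after the job is handed in: The wide box's lid rests at more than 1.8 rad (its stop is at 1.95) and is still, its tab is back up (under 0.08 rad), the narrow box's lid is shut (under 0.05 rad), and every bystander is within 30 mm of where it stood (value of joint wide_box_lid above 1.8 rad and not (velocity of joint wide_box_lid above 0.3 rad/s) and value of joint narrow_box_lid below 0.05 rad and value of joint wide_box_tab below 0.08 rad and distance of each of glaze_jar_mid, sanding_block_mid, clay_bottle_mid, brush_mug_mid, bisque_vase_mid, loose_brush_mid from where it was at the start of the episode below 0.03 m); the robot touches nothing.
It fails at once if the narrow box was opened (value of joint narrow_box_lid above 0.1 rad).
It fails at once if a bystander was knocked, carried or lifted (30 mm or more from its place) (distance of any of glaze_jar_mid, sanding_block_mid, clay_bottle_mid, brush_mug_mid, bisque_vase_mid, loose_brush_mid from where it was at the start of the episode above 0.03 m).
It fails at once if the wide box's lid was gripped or forced (over 25 N) (contact force between wide_box_lid and the fingers above 25 N).
It also fails if it takes over 40 s, if anything falls off the work surface, if the arm or the gripper's body presses on something with over 40 N, if the wrist force passes 120 N, or if a joint passes its speed limit or range.

### The arm

A 6-joint arm with a two-finger parallel gripper is mounted at the origin on the work surface. World frame = base frame: x ahead of the robot, y to its left, z up, the work surface at z = 0. Lengths are in m, angles in rad, forces in N, time in s.
With the tool pointing down it reaches from about 0.35 to 0.975 m from the base axis. Payload 4.9 kg.
Tool frame: the origin (TCP) lies on the centre line of the jaws, within the pads' length; the fingertips stand 17 mm ahead of it and the grasp point (between the pads) lies 2 mm behind it; x points along the fingers, y is the direction in which the jaws open and shut, and the axes are right-handed (so a half turn about x gives the same grasp; the last joint's range is limited). The gripper opens to 85 mm and grips with 20 to 120 N. Pads are 22 mm wide; open, the fingers measure 114 mm over their backs; the gripper's body (76 mm by 85 mm) begins 54 mm behind the grasp point. The pads swing forward as they close: fully open they stand 13 mm farther back than shut.
Start: joints at [-1.221, 0.053, 1.613, -0, 1.476, -0.119], TCP at [0.282, -0.558, 0.248] pointing down, gripper open.
Joint ranges: [-3.01, 3.01], [-1.01, 2.22], [0.06, 2.58], [-1.02, 4.17], [0.09, 2.62], [-3.14, 3.14]. Speed limits (rad/s): [2.57, 2.57, 3.14, 3.14, 3.14, 3.14].

### API

Orientations are given as a unit quaternion [w, x, y, z].
In Python, from plant import status, viewer, manip gives the robot as it stands.
- The arm moves only by the tool drive_tool, never from a script. Its argument "plan" is a list of rows, each a list of 4 numbers: the shift along the tool's x, y, z in m, then the turn about the tool's x in units of 8 degrees (1.0 is 8 degrees). A call has 1 to 12 rows; each row is the pose to reach, as a shift and turn from the pose commanded when the call began, along the tool's axes at that moment; what a row does not reach only later rows make up. A row lasts 1/10 s, in which the tool goes at most 50 mm and 8.59 degrees, less where a joint would pass 70% of its speed; a pose out of reach is approached as far as the arm can. A call with a gripper value outside its range is refused whole. "fingers" is the finger opening in m, from 0 to 0.0854, set as the call begins (left out, the last holds). The fingers move at their own pace and stop on an object; the grip force is fixed at half the most. Time passes only in rows, so rows that repeat a pose let the fingers close. It gives the time, the measured TCP pose, the force and the opening at its end, in the units of the state.
- status.state(): the state, without advancing time (a new reading comes with each control period).
- viewer.grab_frame(name): name is "scene" or "side" or "wrist"; returns the picture (480x640x3 uint8, blue, green, red); there is no depth.
- viewer.calibration(name): a dict with "vfov" (degrees; the focal length in pixels is half the picture's height over the tangent of half this angle, whatever the lens; pixels are square), "cx", "cy" (the principal point, pixels), "rvec" (rotation vector, rad) and "tvec" (3), from world to camera coordinates, as OpenCV has them. Camera axes: x right, y down, z forward; pixel columns grow to the right and rows downward; lengths in m; the calibration is good to about 2 mm. The wrist camera is an equidistant fisheye: a pixel r from the principal point sees the ray r / f radians off the axis. A picture is of the moment at which its call begins: read the wrist's pose just before it. calibration takes no time and is no camera call; for the wrist camera it gives the pose at the moment of the call.
- manip.job_done(): hands the job in, once; it reports no verdict.
The state is a dict: "time": time; "joint_pos": joint angles; "joint_vel": joint speeds; "joint_efforts": joint torques, N m; "tool_pos": TCP position; "tool_rot": TCP orientation; "contact_force": force on the tool from outside, world axes, zero at the start; "ft_torque": the same for the moment, N m; "gripper_width": opening from 0.0 (shut) to 1.0 (fully open).
Only numpy, scipy, OpenCV 4.12 (cv2) and the standard library are available. Lean on these libraries where they do the work, as an engineer would, in place of code of your own. Each camera call takes 0.05 s, during which the arm holds its last target. There are 200 camera calls.

## Working session

There is one attempt and no reset: what is moved stays moved. The work goes in short steps, Python scripts to look and compute and a tool call to move; the robot and the scene stay as the last step left them, time stands still between calls to the robot, and variables do not carry over. Pictures are saved under pics/ and viewed, about 8 in all and at most 12, crops included, and the job is handed in when it is done.

Besides the shell and the picture viewer there is one more tool, called after "Request:" as name(argument=value, ...), one argument or row to a line, values as JSON. drive_tool: Moves the arm, as the interface text tells. Its arguments: {"type":"object","properties":{"plan":{"type":"array","items":{"type":"array","items":{"type":"number"}}},"fingers":{"type":"number"}},"required":["plan"]}

```bash
mkdir -p pics; cat > h.py <<'E'
import numpy as np, cv2
from plant import status, viewer, manip
def P(name):
    c=viewer.calibration(name); f=240/np.tan(np.radians(c['vfov'])/2)
    R=cv2.Rodrigues(np.array(c['rvec'],float))[0]; t=np.array(c['tvec'],float).ravel()
    return c,f,R,t
def ray(name,u,v):
    c,f,R,t=P(name); x=(u-c['cx'])/f; y=(v-c['cy'])/f
    if name=='wrist':
        r=np.hypot(x,y); d=np.array([np.sin(r)*x/max(r,1e-9),np.sin(r)*y/max(r,1e-9),np.cos(r)])
    else: d=np.array([x,y,1])
    return -R.T@t, R.T@d
def onz(name,u,v,z):
    o,d=ray(name,u,v); return o+d*(z-o[2])/d[2]
def proj(name,p):
    c,f,R,t=P(name); q=R@np.array(p)+t
    if name=='wrist':
        a=np.hypot(q[0],q[1]); k=np.arctan2(a,q[2])/max(a,1e-9)
        return c['cx']+f*k*q[0],c['cy']+f*k*q[1]
    return c['cx']+f*q[0]/q[2],c['cy']+f*q[1]/q[2]
E
python3 - <<'E'
from h import *
np.set_printoptions(precision=4,suppress=True)
for n in('scene','side'):
    cv2.imwrite(f'pics/{n}0.png',viewer.grab_frame(n)); c,f,R,t=P(n); print(n,-R.T@t,f,R[2])
print(status.state())
E
```

```text
scene [1.0482 0.8287 1.2427] 539.0326078752094 [-0.3422 -0.5662 -0.7499]
side [0.107  0.8279 0.8829] 513.9330499592727 [ 0.3562 -0.6976 -0.6217]
{'time': 0.1, 'joint_pos': array([-1.221 ,  0.0533,  1.6141, -0.    ,  1.476 , -0.119 ]), 'joint_vel': array([-0.0001, -0.002 , -0.0027, -0.0006, -0.0003, -0.0005]), 'joint_efforts': array([  0.0001, -39.4904, -37.1362,  -0.0001,   0.004 ,  -0.    ]), 'tool_pos': array([ 0.2822, -0.5571,  0.2472]), 'tool_rot': array([-0.1636, -0.6877, -0.1649,  0.6879]), 'contact_force': array([-0.1901, -1.3785,  0.0169]), 'ft_torque': array([0.0623, 0.0077, 0.0006]), 'gripper_width': 0.9999447175440576}
```

View pics/scene0.png

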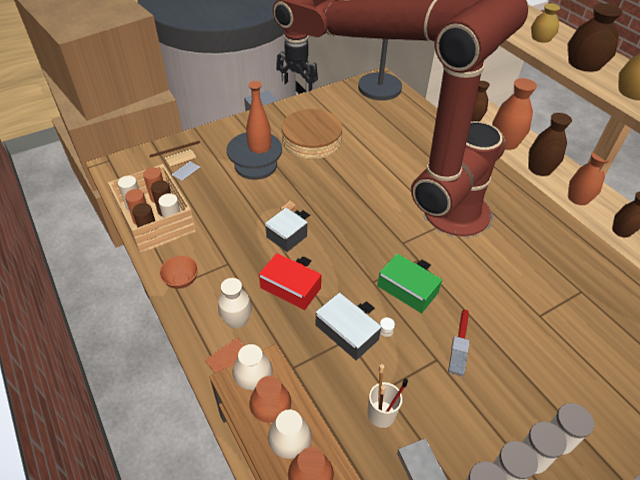

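View pics/side0.png

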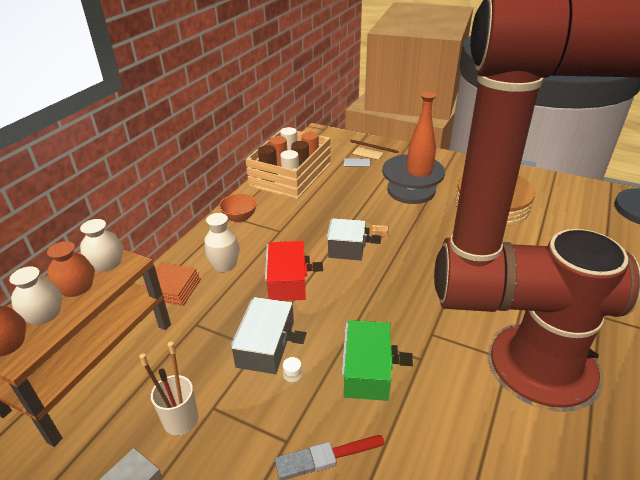

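Scene view: the candidates are the wide dark/aluminium box (348,325), the narrow dark one (287,228), the red look-alike (290,280) and the green look-alike (410,282). The wide box is the one at (348,325), with its tab at (366,308) and the jar at (387,326). In the side view it is at (265,333), with its tab at (295,337). Next is a close crop to check this.

```bash
python3 - <<'E'
import cv2,numpy as np
a=cv2.imread('pics/scene0.png')[275:375,300:420]; b=cv2.imread('pics/side0.png')[285:385,220:340]
cv2.imwrite('pics/c0.png',np.vstack([cv2.resize(x,None,fx=6,fy=6,interpolation=2)[:, :] for x in (a,)]))
cv2.imwrite('pics/c1.png',cv2.resize(b,None,fx=6,fy=6,interpolation=2))
E
```

```text
(no output)
```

View pics/c0.png

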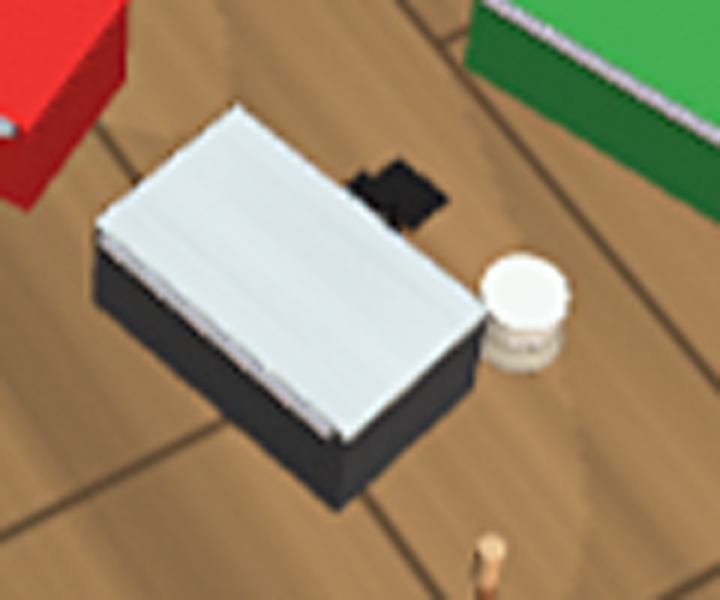

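View pics/c1.png

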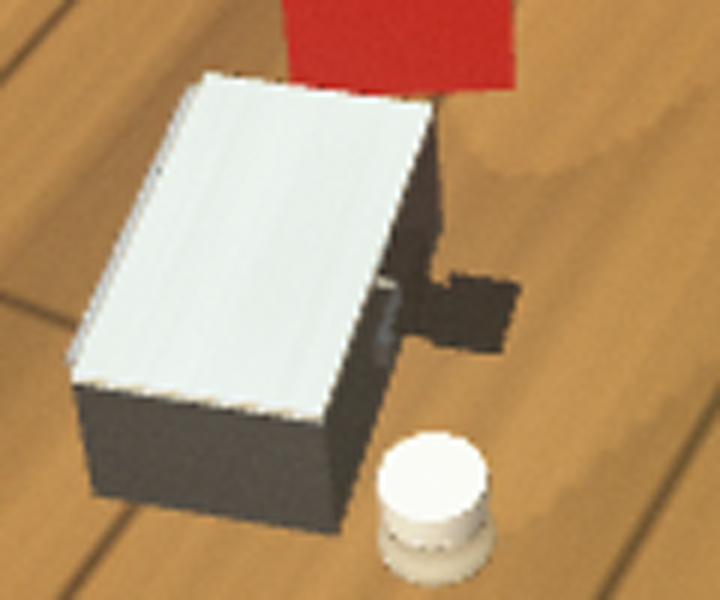

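Both crops show a clear wide dark box with an aluminium lid and a black tab. Lid corners (px in the crops): scene (237,103), (487,312), (345,440), (95,225); side (433,102), (325,418), (70,378), (205,73).

```bash
python3 - <<'E'
from h import *
np.set_printoptions(precision=4,suppress=True)
S=dict(FR=(237,103),FL=(487,312),BL=(345,440),BR=(95,225),tab=(402,190))
T=dict(FR=(433,102),FL=(325,418),BL=(70,378),BR=(205,73),tab=(483,312))
for k in S:
    z=.066 if k!='tab' else .042
    a=onz('scene',300+S[k][0]/6,275+S[k][1]/6,z);b=onz('side',220+T[k][0]/6,285+T[k][1]/6,z)
    S[k]=(a+b)/2; print(k,a,b)
c=(S['FR']+S['FL']+S['BL']+S['BR'])/4; d=S['BL']+S['BR']-S['FL']-S['FR']; e=S['FL']+S['BL']-S['FR']-S['BR']
print('c',c,np.linalg.norm(d)/2,np.linalg.norm(e)/2,'yaw',np.degrees(np.arctan2(d[1],d[0])),np.degrees(np.arctan2(-e[0],e[1])))
yaw=np.arctan2(-e[0],e[1]);X=np.array([np.cos(yaw),np.sin(yaw)])
print('pad',c[:2]-.079*X)
for n,u,v,z in(('scene',387,324,.036),('side',292,365,.036),('scene',380,404,.09),('side',175,390,.09),('scene',284,228,.066),('side',347,232,.066),('scene',255,85,.32),('side',428,97,.32),('scene',410,277,.066),('scene',235,285,.15)): print(n,u,v,onz(n,u,v,z))
from scipy.spatial.transform import Rotation as Ro
q=status.state()['tool_rot'];R=Ro.from_quat([q[1],q[2],q[3],q[0]]).as_matrix();print(R)
c_=viewer.calibration('wrist');print(c_)
E
```

```text
FR [0.5361 0.1255 0.066 ] [0.535  0.1212 0.066 ]
FL [0.5023 0.2724 0.066 ] [0.4967 0.2686 0.066 ]
BL [0.5895 0.2941 0.066 ] [0.5842 0.2908 0.066 ]
BR [0.625  0.1503 0.066 ] [0.6207 0.1442 0.066 ]
tab [0.4871 0.1891 0.042 ] [0.4809 0.1862 0.042 ]
c [0.5612 0.2084 0.066 ] 0.09031803006045971 0.15055657272348733 yaw 14.719717094620203 13.853544065488094
pad [0.4845 0.1895]
scene 387 324 [0.4696 0.2583 0.036 ]
side 292 365 [0.4644 0.2557 0.036 ]
scene 380 404 [0.6341 0.4504 0.09  ]
side 175 390 [0.6094 0.4348 0.09  ]
scene 284 228 [ 0.5535 -0.1577  0.066 ]
side 347 232 [ 0.5277 -0.169   0.066 ]
scene 255 85 [ 0.4513 -0.5198  0.32  ]
side 428 97 [ 0.4411 -0.512   0.32  ]
scene 410 277 [0.3389 0.1789 0.066 ]
scene 235 285 [0.79   0.0251 0.15  ]
[[-0.0006  0.4518 -0.8921]
 [ 0.0017 -0.8921 -0.4518]
 [-1.     -0.0018 -0.0002]]
{'vfov': 65.70646984690485, 'cx': 320.60909220204525, 'cy': 234.80093361604366, 'rvec': array([-2.452 ,  1.5076,  0.2293]), 'tvec': array([-0.6241, -0.0378,  0.379 ])}
```

Request:
drive_tool(
  plan=[
    [0,-0.01,-0.009,0.1],
    [0,-0.035,-0.031,0.2],
    [0,-0.069,-0.062,0.4],
    [0,-0.104,-0.092,0.6],
    [0,-0.138,-0.123,0.8],
    [0,-0.173,-0.154,1.0],
    [0,-0.208,-0.185,1.1],
    [0,-0.242,-0.216,1.2],
    [0,-0.277,-0.246,1.3],
    [0,-0.311,-0.277,1.4],
    [0,-0.335,-0.299,1.55],
    [0,-0.345,-0.308,1.55],
  ],
  fingers=0,
)

```text
time: 1.3
tool_pos: [0.4011, -0.1073, 0.248]
tool_rot: [0.09, 0.702, 0.09, -0.701]
contact_force: [0.3, 0.1, -0.1]
gripper_width: -0.001
```

Request:
drive_tool(
  plan=[
    [0,-0.01,-0.006,0],
    [0,-0.037,-0.021,0],
    [0.01,-0.075,-0.042,0],
    [0.02,-0.113,-0.064,0],
    [0.03,-0.15,-0.085,0],
    [0.04,-0.188,-0.106,0],
    [0.055,-0.226,-0.128,0],
    [0.07,-0.252,-0.142,0],
    [0.08,-0.262,-0.148,0],
    [0.088,-0.266,-0.15,0],
    [0.088,-0.266,-0.15,0],
  ],
)

```text
time: 2.4
tool_pos: [0.4792, 0.1838, 0.1588]
tool_rot: [-0.089, -0.7, -0.089, 0.703]
contact_force: [0.4, -0.7, -0.4]
gripper_width: -0.001
```

```bash
python3 - <<'E'
from h import *
np.set_printoptions(precision=4,suppress=True)
s=status.state();print(s['tool_pos'],s['contact_force'],s['joint_pos'])
im=viewer.grab_frame('wrist');c=np.array([.5612,.2084]);y=np.radians(14.3);X=np.array([np.cos(y),np.sin(y)]);Y=np.array([-X[1],X[0]])
for bx,by,z in((-.079,0,.042),(-.045,.075,.066),(-.045,-.075,.066),(-.084,0,.042)):
    u,v=proj('wrist',[*(c+bx*X+by*Y),z]);print(u,v);cv2.circle(im,(int(round(u)),int(round(v))),2,(0,0,255),-1)
cv2.imwrite('pics/w1.png',im)
E
```

```text
[0.4792 0.1838 0.1588] [ 0.448  -0.705  -0.4267] [ 0.2214 -0.1428  1.955  -0.0004  1.3323  1.5402]
314.551321812293 226.16688915529573
192.83220977316415 184.25237939392997
436.0513709269053 184.07982363387356
314.5781159528754 233.2035696789309
```

View pics/w1.png

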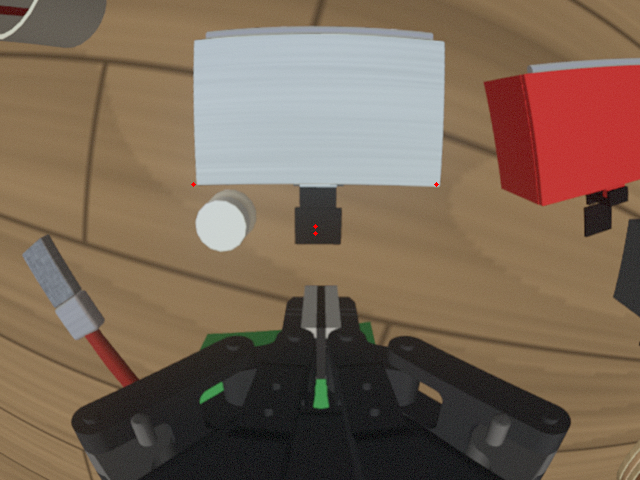

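The tab sits at (318,226) in the wrist view against a predicted (314,226), so the fit is good to about 2 mm. I'm descending.

Request:
drive_tool(
  plan=[
    [0.015,0,0,0],
    [0.035,0,0,0],
    [0.055,0,0,0],
    [0.075,0,0,0],
    [0.087,0,0,0],
    [0.091,0,0,0],
    [0.091,0,0,0],
    [0.091,0,0,0],
  ],
)

```text
time: 3.25
tool_pos: [0.4809, 0.1844, 0.0703]
tool_rot: [0.089, 0.702, 0.089, -0.701]
contact_force: [0.9, -0.5, -0.0]
gripper_width: -0.0
```

Request:
drive_tool(
  plan=[
    [0.005,0,0,0],
    [0.009,0,0,0],
    [0.012,0,0,0],
    [0.014,0,0,0],
    [0.016,0,0,0],
    [0.018,0,0,0],
    [0.0195,0,0,0],
    [0.0195,0,0,0],
    [0.0195,0,0,0],
    [0.0195,0,0,0],
  ],
)

```text
time: 4.25
tool_pos: [0.4794, 0.1843, 0.0501]
tool_rot: [-0.089, -0.701, -0.089, 0.702]
contact_force: [-6.9, -2.2, 9.0]
gripper_width: 0.001
```

```bash
python3 - <<'E'
from h import *
cv2.imwrite('pics/w2.png',viewer.grab_frame('wrist'))
print(status.state()['contact_force'])
E
```

```text
[-6.88039406 -2.07700601  9.11509884]
```

View pics/w2.png

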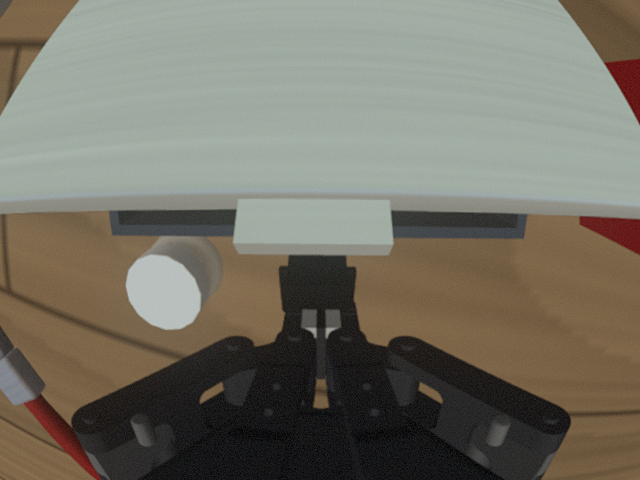

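The lid has sprung ajar. A tongue projects from the middle of its front edge (around (313,225)), close to the gripper. I'm backing away along box -X, then rising.

Request:
drive_tool(
  plan=[
    [-0.002,0,0.004,0],
    [-0.006,0,0.01,0],
    [-0.014,0,0.018,0],
    [-0.025,0,0.03,0],
    [-0.045,0,0.042,0],
    [-0.065,0,0.045,0],
    [-0.075,0,0.045,0],
    [-0.075,0,0.045,0],
    [-0.075,0,0.045,0],
  ],
)

```text
time: 5.2
tool_pos: [0.4364, 0.1731, 0.1242]
tool_rot: [-0.089, -0.701, -0.089, 0.702]
contact_force: [0.0, 0.8, -1.2]
gripper_width: 0.003
```

```bash
python3 - <<'E'
from h import *
np.set_printoptions(precision=4,suppress=True)
a=viewer.grab_frame('side')[200:400,180:440]
cv2.imwrite('pics/s2.png',cv2.resize(a,None,fx=3,fy=3,interpolation=2))
s=status.state();print(s['tool_pos'],s['contact_force'])
E
```

```text
[0.436  0.173  0.1237] [ 1.0229 -0.181  -0.2288]
```

View pics/s2.png

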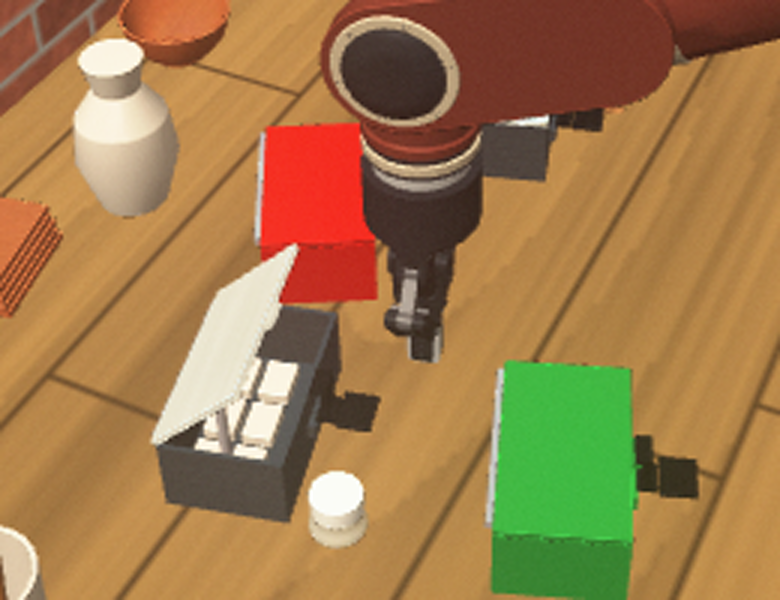

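The side view shows the lid ajar at about 0.7 rad (edge at (295,250) in the crop), the tab back up at (350,410), and the jar undisturbed. Now I'll push the lid back with the closed fingers.

Request:
drive_tool(
  plan=[
    [0,0,-0.015,0],
    [0,0,-0.04,0],
    [0,0,-0.06,0],
    [0,0,-0.075,0],
    [0,0,-0.083,0],
    [0,0,-0.089,0],
    [0,0,-0.095,0],
    [0,0,-0.101,0],
    [-0.002,0,-0.107,0],
    [-0.004,0,-0.113,0],
    [-0.006,0,-0.119,0],
    [-0.008,0,-0.125,0],
  ],
)

```text
time: 6.45
tool_pos: [0.5583, 0.2046, 0.1332]
tool_rot: [0.089, 0.702, 0.089, -0.701]
contact_force: [-0.4, -0.1, 0.7]
gripper_width: 0.001
```

```bash
python3 - <<'E'
from h import *
np.set_printoptions(precision=4,suppress=True)
c,f,R,t=P('wrist');s=status.state();print(-R.T@t-s['tool_pos'],s['tool_pos'],s['contact_force'])
E
```

```text
[0.0727 0.0187 0.1252] [0.5583 0.2046 0.1332] [-0.3578 -0.1256  0.6711]
```

Request:
drive_tool(
  plan=[
    [0,0,-0.006,0],
    [0,0,-0.012,0],
    [0,0,-0.018,0],
    [0,0,-0.024,0],
    [0,0,-0.029,0],
    [0,0,-0.034,0],
    [0,0,-0.039,0],
    [0,0,-0.044,0],
    [0,0,-0.048,0],
    [0,0,-0.052,0],
    [0,0,-0.052,0],
    [0,0,-0.052,0],
  ],
)

```text
time: 7.65
tool_pos: [0.6078, 0.2174, 0.1325]
tool_rot: [-0.089, -0.701, -0.089, 0.702]
contact_force: [-0.0, 0.2, -0.0]
gripper_width: -0.002
```

```bash
python3 - <<'E'
from h import *
np.set_printoptions(precision=4,suppress=True)
a=viewer.grab_frame('side')[200:400,180:440]
cv2.imwrite('pics/s3.png',cv2.resize(a,None,fx=3,fy=3,interpolation=2))
s=status.state();print(s['tool_pos'],s['contact_force'])
E
```

```text
[0.6077 0.2174 0.1325] [0.7994 0.0563 0.1319]
```

View pics/s3.png

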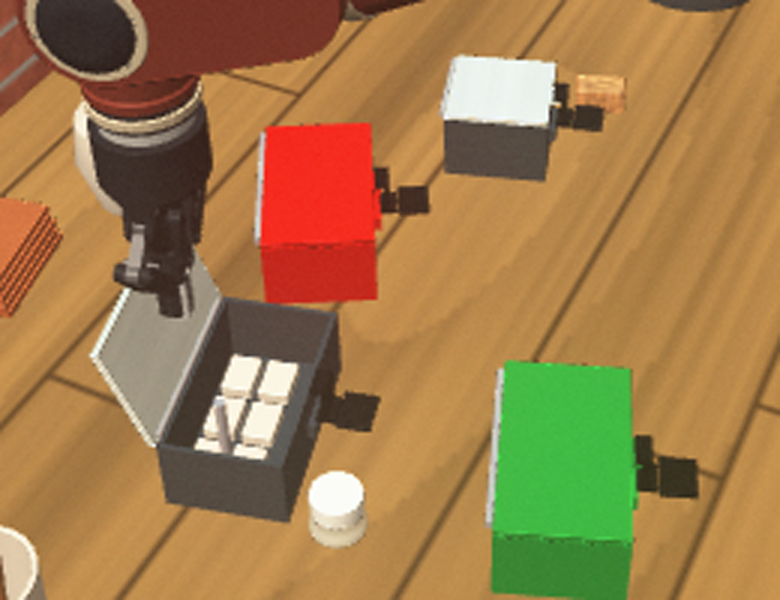

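The lid is well past vertical, leaning back. I'm moving straight back off it, then up.

Request:
drive_tool(
  plan=[
    [0,0,0.01,0],
    [0,0,0.025,0],
    [0,0,0.045,0],
    [-0.01,0,0.065,0],
    [-0.03,0,0.09,0],
    [-0.055,0,0.11,0],
    [-0.08,0,0.125,0],
    [-0.09,0,0.13,0],
    [-0.09,0,0.13,0],
    [-0.09,0,0.13,0],
  ],
)

```text
time: 8.7
tool_pos: [0.4819, 0.1849, 0.2219]
tool_rot: [-0.089, -0.701, -0.089, 0.702]
contact_force: [-0.0, -0.4, -0.0]
gripper_width: -0.001
```

```bash
python3 - <<'E'
from h import *
np.set_printoptions(precision=4,suppress=True)
a=viewer.grab_frame('side')
# predicted lid front-edge ends at a few angles
c=np.array([.5617,.2065]);y=np.radians(14.3);X=np.array([np.cos(y),np.sin(y)]);Y=np.array([-X[1],X[0]])
for th in(1.6,1.8,1.95):
    for s_ in(-.075,.075):
        bx=.045-.09*np.cos(th)-.003*np.sin(th);z=.06+.09*np.sin(th)+.003*np.cos(th)
        u,v=proj('side',[*(c+bx*X+s_*Y),z]);print(th,s_,(u-180)*3,(v-200)*3)
a=a[200:400,180:440];cv2.imwrite('pics/s4.png',cv2.resize(a,None,fx=3,fy=3,interpolation=2))
s=status.state();print(s['time'],s['tool_pos'],s['contact_force'])
E
```

```text
1.6 -0.075 207.7334094611199 207.5844239046179
1.6 0.075 136.807799633727 357.2681841690571
1.8 -0.075 184.62233423556978 207.6034473502241
1.8 0.075 111.41094608243489 356.5602687224094
1.95 -0.075 168.33742643998158 210.04572065792536
1.95 0.075 93.64494021093662 358.5390931290432
8.75 [0.4817 0.1848 0.2213] [ 0.5279 -0.2275  0.0537]
```

View pics/s4.png

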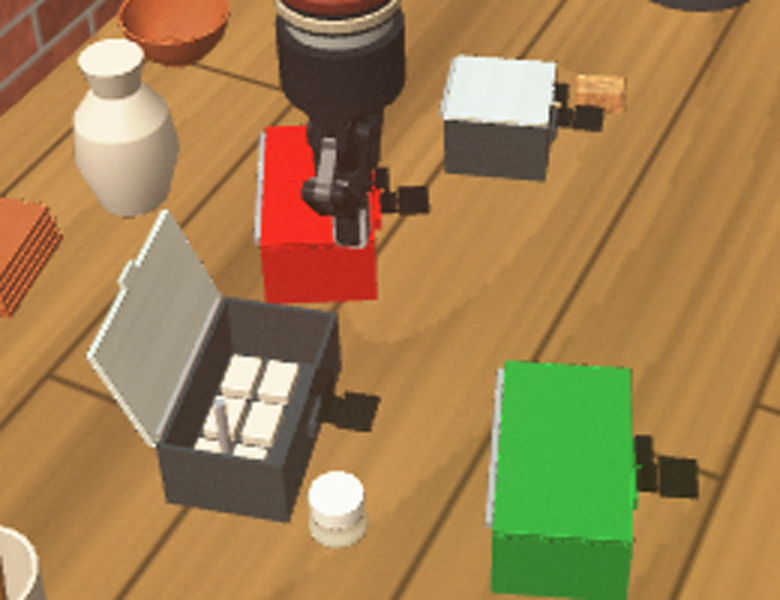

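The lid corners are at (165,212) and (90,355). The prediction for 1.95 rad is (168,210) and (94,359), so the lid is on its stop. The tab is up, the narrow box is shut, the bystanders in view are in place, and the arm is clear.

```bash
python3 -c "
from h import *
print(manip.job_done())"
```

```text
the job is handed in; nothing more can be done
None
```

The wide box is open and the job is handed in at about 8.8 s of robot time. I pressed its tab with the closed fingertips until the lid sprang ajar, then pushed the lid back with the closed fingers and moved clear.

**Last checks:**
- **Lid:** in the side view its front corners fall within about 2 camera pixels of where 1.95 rad predicts, so it is on its stop.
- **Tab and narrow box:** the tab is back up and the narrow box is shut.
- **Bystanders:** the jar, sanding block and vase look unmoved in the last picture. The bottle, mug and loose brush were partly or wholly outside that crop, so I did not re-check them, but the arm did not go near them.
- **Forces:** the contact force read under 1 N after each stage of the lid push and once the arm was clear.

**One oddity:** while pressing the tab the tool read about 9 N down and 7 N sideways, more than the 2–5 N expected. This was well within the limits and cleared when I backed off. I did not find the cause; the tab at its end stop or the lid's front tongue leaning on the gripper are both possible.

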